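# Set out the stain bottles in their drip dishes

### The job

Get the microscope bench ready for staining: stand each of the four brown (amber) stain bottles upright in the drip dish of the same colour as its cap, setting them down gently, without dropping them or tipping any over. Leave the two white bottles standing where they are, although they too have a red and a blue cap.

Things in the scene. Friction and masses are not known exactly. Their poses are not given: they have to be found in the camera images.
- stain_red: loose dark-amber (brown) stain bottle with a red cap and a red label band, round, stands upright, mass 0.06 to 0.13 kg: straight body 40 mm diameter from the foot to 56 mm height, shoulder to 66 mm, cap 24 mm diameter from 66 mm to 85 mm (total height 85 mm). Origin: centre of its underside; z up along the bottle's axis; yaw has no meaning.
- stain_yellow: loose dark-amber (brown) stain bottle with a yellow cap and a yellow label band, round, stands upright, mass 0.06 to 0.13 kg: straight body 40 mm diameter from the foot to 56 mm height, shoulder to 66 mm, cap 24 mm diameter from 66 mm to 85 mm (total height 85 mm). Origin: centre of its underside; z up along the bottle's axis; yaw has no meaning.
- stain_green: loose dark-amber (brown) stain bottle with a green cap and a green label band, round, stands upright, mass 0.06 to 0.13 kg: straight body 40 mm diameter from the foot to 56 mm height, shoulder to 66 mm, cap 24 mm diameter from 66 mm to 85 mm (total height 85 mm). Origin: centre of its underside; z up along the bottle's axis; yaw has no meaning.
- stain_blue: loose dark-amber (brown) stain bottle with a blue cap and a blue label band, round, stands upright, mass 0.06 to 0.13 kg: straight body 40 mm diameter from the foot to 56 mm height, shoulder to 66 mm, cap 24 mm diameter from 66 mm to 85 mm (total height 85 mm). Origin: centre of its underside; z up along the bottle's axis; yaw has no meaning.
- dish_red: flat round red drip dish, fixed to the bench, open above: 75 mm outer and 69 mm inner diameter, rim 9 mm high, wall 3 mm, floor 3 mm thick. Origin: centre of its underside, on the bench (the inner floor is 3 mm above it); z up.
- dish_yellow: flat round yellow drip dish, fixed to the bench, open above: 75 mm outer and 69 mm inner diameter, rim 9 mm high, wall 3 mm, floor 3 mm thick. Origin: centre of its underside, on the bench (the inner floor is 3 mm above it); z up.
- dish_green: flat round green drip dish, fixed to the bench, open above: 75 mm outer and 69 mm inner diameter, rim 9 mm high, wall 3 mm, floor 3 mm thick. Origin: centre of its underside, on the bench (the inner floor is 3 mm above it); z up.
- dish_blue: flat round blue drip dish, fixed to the bench, open above: 75 mm outer and 69 mm inner diameter, rim 9 mm high, wall 3 mm, floor 3 mm thick. Origin: centre of its underside, on the bench (the inner floor is 3 mm above it); z up.
- white_red: loose white plastic bottle with a red cap and no label, not a stain: it stays where it is. Same shape and size as the amber bottles. Origin: centre of its underside; z up.
- white_blue: loose white plastic bottle with a blue cap and no label, not a stain: it stays where it is. Same shape and size as the amber bottles. Origin: centre of its underside; z up.

How it is judged:
By the outcome, as a careful person would: the job done as asked, in the order asked, and still so for the second after the job is handed in, with the robot touching nothing.
It also fails if it takes over 115 s, if anything falls off the work surface, if the arm or the gripper's body presses on something with over 40 N, if the wrist force passes 120 N, or if a joint passes its speed limit or range.

### The arm

A 6-joint arm with a two-finger parallel gripper is mounted at the origin on the work surface. World frame = base frame: x ahead of the robot, y to its left, z up, the work surface at z = 0. Lengths are in mm, angles in degrees, forces in N, time in s.
With the tool pointing down it reaches from about 300 to 775 mm from the base axis. Payload 14.6 kg.
Tool frame: the origin (TCP) lies between the finger pads; the fingertips stand 22 mm ahead of it and the grasp point (between the pads) lies 3 mm ahead of it; z points along the fingers, y is the line along which they close (so a half turn about z gives the same grasp; the last joint's range is limited). The gripper opens to 85 mm and grips with 20 to 120 N. Pads are 22 mm wide; open, the fingers measure 114 mm over their backs; the gripper's body (76 mm by 85 mm) begins 54 mm behind the grasp point. The pads swing forward as they close: fully open they stand 13 mm farther back than shut.
Start: joints at [67.517, 17.183, 87.147, -0, 75.671, -3.816], TCP at [176.034, 521.058, 253.281] pointing down, gripper open.
Joint ranges: [-173.82, 173.82], [-45.26, 126.66], [13.44, 144.39], [-59.66, 239.66], [0, 175.72], [-146.38, 146.38]. Speed limits (degrees/s): [127.2, 127.2, 147.25, 180, 180, 180].

### API

Orientations are given as [roll, pitch, yaw] about the fixed x, y, z axes, in that order (R = Rz(yaw) Ry(pitch) Rx(roll)).
In Python, from station import manip gives the robot as it stands.
- The arm moves only by the tool apply_moves, never from a script. Its argument "plan" is text: rows parted by semicolons, each of 7 numbers parted by spaces: the turn, a rotation vector about the tool's x, y, z in degrees, then the shift along the tool's x, y, z in m, then the opening, from 0 (shut) to 1 (fully open). A call has 1 to 5 rows; each row shifts and turns the commanded pose from where the row before left it, along the tool's axes as they then stand; what a row does not reach is not made up. A row lasts 1/10 s, in which the tool goes at most 50 mm and 8.59 degrees, less where a joint would pass 70% of its speed; a pose out of reach is approached as far as the arm can. A call is refused whole if a number of a shift passes 0.05 or a number of a turn 8.59, either way. A call with a gripper value outside its range is refused whole. The fingers move at their own pace and stop on an object; "squeeze" is the grip in N (left out, the last holds). Time passes only in rows, so rows that do not move let the fingers close. It gives the time, the measured TCP pose, the force, the opening and the grip force at its end, in the units of the state.
- manip.state(): the state, without advancing time (a new reading comes with each control period).
- manip.camera(name): name is "side" or "top"; returns a dict with "image" (384x512x3 uint8, red, green, blue), "fov_y" (degrees; the focal length in pixels is half the picture's height over the tangent of half this angle, whatever the lens; pixels are square), "cx", "cy" (the principal point, pixels), "distortion" ([k1, k2, p1, p2, k3] as OpenCV has them; the pictures are not rectified), "xyz" and "attitude" of the camera in the world. Camera axes: x right, y down, z forward; pixel columns grow to the right and rows downward; lengths in mm; the calibration is good to about 2 mm. A picture is of the moment at which its call begins. There is no depth.
- manip.hand_in(): hands the job in; it is judged then, once.
The state is a dict: "time_s": time; "q": joint angles; "joint_velocities": joint speeds; "joint_efforts": joint torques, N m; "ee_pos": TCP position; "orientation": TCP orientation; "force": force on the tool from outside, world axes, zero at the start; "moment": the same for the moment, N m; "grip_width": finger opening in mm; "finger_force": force on a finger pad.
Only numpy, scipy, OpenCV 4.12 (cv2) and the standard library are available. Lean on these libraries where they do the work, as an engineer would, in place of code of your own. Each camera call takes 0.05 s, during which the arm holds its last target. There are 200 camera calls.

## Working session

There is one attempt and no reset: what is moved stays moved. The work goes in short steps, Python scripts to look and compute and a tool call to move; the robot and the scene stay as the last step left them, time stands still between calls to the robot, and variables do not carry over. Pictures are saved under pics/ and viewed, at most 14 in all, crops included, and the job is handed in when it is done.

Besides the shell and the picture viewer there is one more tool, called after ">>>" as name(argument=value, ...), one argument or row to a line, values as JSON. apply_moves: Moves the arm, as the interface text tells. Its arguments: {"type":"object","properties":{"plan":{"type":"string"},"squeeze":{"type":"number"}},"required":["plan"]}

```bash
ls; mkdir -p pics
python3 - <<'E'
from station import manip
import cv2,pickle
print(manip.state())
for n in("top","side"):
    c=manip.camera(n); pickle.dump(c,open(n+"0.pkl","wb"))
    cv2.imwrite(f"pics/{n}0.png",c["image"][:,:,::-1]); print({k:v for k,v in c.items() if k!="image"})
E
```

```text
pics
{'time_s': 0.0, 'q': array([ 6.75169843e+01,  1.72165215e+01,  8.71787990e+01,  9.35636764e-04,
        7.56717576e+01, -3.81656837e+00]), 'joint_velocities': array([-0.03001919, -0.05372793, -0.04267319, -0.15266639, -0.14243408,
       -0.06095083]), 'joint_efforts': array([ 1.19423512e-03, -5.43503594e+01, -3.61793232e+01,  1.83638286e-05,
        3.97688476e-03,  3.23365271e-05]), 'ee_pos': array([175.95977298, 520.87902188, 252.72384064]), 'orientation': array([-1.79933131e+02, -5.36912939e-03,  1.61333317e+02]), 'force': array([-0.03198486,  0.35678259, -0.60838228]), 'moment': array([ 0.02426358,  0.00391675, -0.0467121 ]), 'finger_force': 0.0, 'grip_width': 85.21348464240803}
{'fov_y': 42.29667720396769, 'cx': 254.92517862210028, 'cy': 188.20283335887322, 'distortion': array([0.0195909, 0.       , 0.       , 0.       , 0.       ]), 'xyz': array([ 295.48245802,    6.00952565, 1173.03725592]), 'attitude': array([-168.9249569 ,   -0.86105722,  -90.29641037])}
{'fov_y': 54.2302581597862, 'cx': 252.82966493346794, 'cy': 190.25855547833848, 'distortion': array([-0.0365695,  0.       ,  0.       ,  0.       ,  0.       ]), 'xyz': array([ 393.99570104, -553.86699982,  650.35878018]), 'attitude': array([-136.18209578,    0.59798936,  -15.5278903 ])}
```

View pics/top0.png

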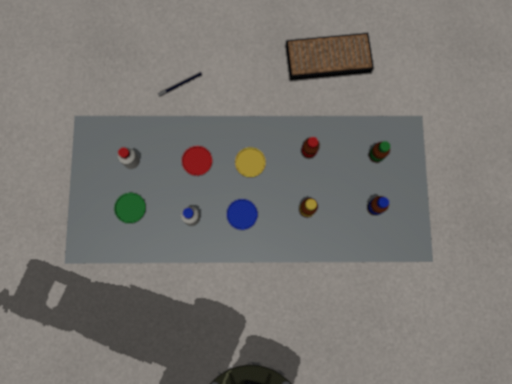

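View pics/side0.png

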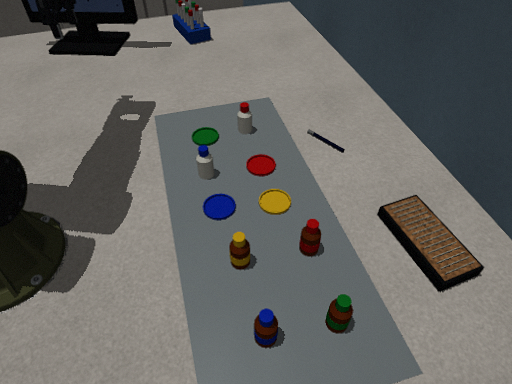

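The top view shows the amber caps at red (312,143), green (384,147), blue (383,202) and yellow (311,205). The dishes are at red (197,161), yellow (250,163), green (130,208) and blue (242,214). The white bottles are at (127,156) and (190,214). The side view agrees, and nothing is occluded.

```bash
cat > h.py <<'E'
import numpy as np,cv2
from scipy.spatial.transform import Rotation as Ro
from station import manip
def K(c):
    f=192/np.tan(np.radians(c["fov_y"]/2)); return np.array([[f,0,c["cx"]],[0,f,c["cy"]],[0,0,1.]])
def ray(c,uv,z):
    p=cv2.undistortPoints(np.array([[uv]],float),K(c),c["distortion"])[0,0]
    R=Ro.from_euler("xyz",c["attitude"],degrees=True).as_matrix()
    d=R@np.array([p[0],p[1],1]); o=c["xyz"]
    return (o+d*(z-o[2])/d[2])[:2]
def blobs(c,minarea=12,vmin=70):
    h=cv2.cvtColor(c["image"],cv2.COLOR_RGB2HSV); H,S,V=[h[...,i].astype(int) for i in range(3)]
    out=[]
    for n,(a,b) in dict(red=(-6,6),yellow=(18,34),green=(50,75),blue=(110,130)).items():
        Hs=np.where(H>170,H-180,H)
        m=((Hs>=a)&(Hs<=b)&(S>150)&(V>vmin)).astype(np.uint8)
        k,l,st,ce=cv2.connectedComponentsWithStats(m)
        for i in range(1,k):
            if st[i,4]>=minarea: out.append((n,st[i,4],ce[i],st[i,:4],V[l==i].mean()))
    return out
E
python3 - <<'E'
from h import *
import pickle
for n in("top","side"):
    c=pickle.load(open(n+"0.pkl","rb"))
    for b in blobs(c):
        d=b[1]>350 if n=="top" else b[3][2]>22
        print(n,b[0],b[1],b[2].round(1),b[3],int(b[4]), "z3",ray(c,b[2],5).round(1),"z78",ray(c,b[2],80 if n=="top" else 77).round(1))
E
```

```text
top red 88 [312.3 142.2] [307 138  12  10] 116 z3 [ 638.4 -153.8] z78 [ 616.4 -143.5]
top red 660 [196.6 160.4] [182 147  30  28] 129 z3 [592.9 128. ] z78 [573.8 120.2]
top red 75 [123.5 152.3] [119 148  10  10] 123 z3 [613.4 304.9] z78 [593.  285.7]
top yellow 637 [249.9 161.9] [236 148  29  29] 154 z3 [589.   -0.8] z78 [ 5.702e+02 -3.000e-01]
top yellow 114 [310.3 204.4] [305 199  12  12] 132 z3 [ 484.2 -144.7] z78 [ 472.1 -135. ]
top green 54 [384.6 146.2] [381 143   8   8] 85 z3 [ 628.  -330.3] z78 [ 606.7 -308.7]
top green 650 [129.8 207.5] [116 194  29  28] 91 z3 [478.1 283.8] z78 [466.3 266. ]
top blue 83 [382.8 202.1] [378 197  11  11] 112 z3 [ 489.5 -318.5] z78 [ 477.1 -297.6]
top blue 690 [241.7 214. ] [227 200  30  29] 126 z3 [461.8  19.1] z78 [451.1  18.3]
top blue 69 [187.9 212.6] [184 208   9  10] 124 z3 [465.5 146.4] z78 [454.6 137.4]
side red 37 [244.  104.4] [240 102   9   6] 131 z3 [624.8 403.5] z78 [599.1 296.7]
side red 449 [260.5 164.2] [246 154  30  21] 131 z3 [596.9 128. ] z78 [574.2  51.9]
side red 102 [312.1 223.8] [307 219  12  13] 130 z3 [651.  -89.8] z78 [
[... 185 characters left out ...]
1]
side yellow 154 [238.3 239.1] [233 232  12  16] 138 z3 [485.3 -85.2] z78 [ 475.1 -137.5]
side yellow 103 [238.8 261. ] [230 255  19  11] 83 z3 [ 473.  -138.6] z78 [ 464.2 -184.9]
side green 274 [205.  136.3] [192 130  26  14] 85 z3 [481.2 281.5] z78 [471.4 188.3]
side green 136 [343.7 300.3] [337 295  14  12] 85 z3 [ 639.9 -276.3] z78 [ 612.5 -307.3]
side blue 179 [188.4  24.2] [173  14  36  19] 100 z3 [ 552.1 1058. ] z78 [534.5 878.2]
side blue 53 [202.5 148. ] [198 145  10   7] 122 z3 [465.7 233.4] z78 [457.7 145.5]
side blue 608 [218.9 205.9] [203 194  33  24] 125 z3 [465.   18.2] z78 [457.1 -45.6]
side blue 167 [265.9 315.5] [259 309  15  14] 128 z3 [ 491.8 -264.8] z78 [ 480.9 -297. ]
```

>>> apply_moves(
  plan="0 0 -6.22 0 0 0 1; 0 0 -6.22 0 0 0 1; 0 0 -6.22 0 0 0 1; 0 0 0 -0.02 -0.044 0 1; 0 0 0 -0.02 -0.044 0 1",
  squeeze=40,
)

```text
time_s: 0.6
ee_pos: [215.9, 432.0, 252.4]
orientation: [-179.9, -0.0, -179.9]
force: [0.4, -0.3, 0.5]
grip_width: 85.1
finger_force: 0.0
```

>>> apply_moves(
  plan="0 0 0 -0.02 -0.044 0 1; 0 0 0 -0.02 -0.044 0 1; 0 0 0 -0.02 -0.044 0 1; 0 0 0 -0.02 -0.044 0 1; 0 0 0 -0.02 -0.044 0 1",
)

```text
time_s: 1.1
ee_pos: [316.2, 211.2, 253.3]
orientation: [180.0, 0.0, -180.0]
force: [1.6, 0.5, -0.0]
grip_width: 85.6
finger_force: 0.0
```

>>> apply_moves(
  plan="0 0 0 -0.02 -0.044 0 1; 0 0 0 -0.02 -0.044 0 1; 0 0 0 -0.02 -0.044 0 1; 0 0 0 -0.02 -0.044 0 1; 0 0 0 -0.02 -0.044 0 1",
)

```text
time_s: 1.6
ee_pos: [416.3, -9.1, 253.3]
orientation: [180.0, 0.0, 180.0]
force: [0.6, 1.9, 0.7]
grip_width: 85.6
finger_force: 0.0
```

>>> apply_moves(
  plan="0 0 0 -0.019 -0.0425 0 1; 0 0 0 -0.019 -0.0425 0 1; 0 0 0 -0.019 -0.0425 0 1; 0 0 0 0 0 0.04 1; 0 0 0 0 0 0.04 1",
)

```text
time_s: 2.1
ee_pos: [473.1, -135.7, 172.2]
orientation: [-180.0, 0.1, 179.9]
force: [1.7, -0.7, -1.2]
grip_width: 85.8
finger_force: 0.0
```

Run:
```python
from h import *
v=[]
for n in("top","side"):
    c=manip.camera(n)
    v.append(c["image"][:,:,::-1])
cv2.imwrite("pics/a.png",cv2.resize(np.vstack([v[0][120:320,200:456],v[1][130:330,130:386]]),None,fx=1.5,fy=1.5))
print(manip.state()["ee_pos"])
```

```text
[ 470.82889402 -134.00181997  168.86337229]
```

View pics/a.png

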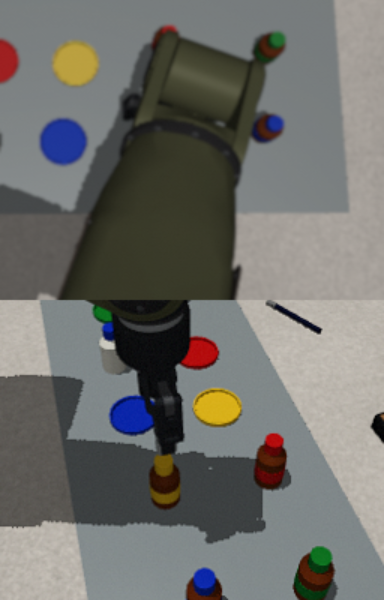

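The side crop shows the open fingers centred over the yellow-capped bottle. The pose reading drifted by a few mm while holding, so I'm checking that before I descend.

Run:
```python
from h import *
for i in range(4):
    s=manip.state();print(s["time_s"],s["ee_pos"].round(1),s["joint_velocities"].round(1)); manip.camera("top")
```

```text
2.2 [ 470.8 -134.   168.9] [ 0.7 -4.5 -5.4 -0.   6.   0. ]
2.25 [ 472.1 -134.2  172.1] [ 0.5 -3.3 -3.5  0.   1.9 -0.1]
2.3 [ 473.1 -134.4  174.1] [ 0.2 -2.  -1.7 -0.1  0.1  0.1]
2.35 [ 473.6 -134.5  175.1] [ 0.1 -1.1 -0.6 -0.  -0.4  0. ]
```

>>> apply_moves(
  plan="0 0 0 0 0 0 1; 0 0 0 0 0 0 1",
)

```text
time_s: 2.6
ee_pos: [473.4, -134.5, 174.6]
orientation: [-180.0, 0.1, -180.0]
force: [0.5, -0.4, -0.1]
grip_width: 85.8
finger_force: 0.0
```

>>> apply_moves(
  plan="0 0 0 0 -0.0015 0.035 1; 0 0 0 0 0 0.035 1; 0 0 0 0 0 0.03 1; 0 0 0 0 0 0.02 1; 0 0 0 0 0 0.01 1",
)

```text
time_s: 3.1
ee_pos: [472.6, -135.8, 42.2]
orientation: [180.0, -0.1, 180.0]
force: [0.8, 0.0, -0.9]
grip_width: 85.4
finger_force: 0.0
```

>>> apply_moves(
  plan="0 0 0 0 0 0 1; 0 0 0 0 0 0 1; 0 0 0 0 0 0 0.7; 0 0 0 0 0 0 0.55; 0 0 0 0 0 0 0.5",
)

```text
time_s: 3.6
ee_pos: [473.2, -136.1, 43.9]
orientation: [-180.0, 0.1, 180.0]
force: [0.6, 0.0, -0.4]
grip_width: 44.2
finger_force: 0.0
```

>>> apply_moves(
  plan="0 0 0 0 0 0 0.47; 0 0 0 0 0 0 0.44; 0 0 0 0 0 0 0.4; 0 0 0 0 0 0 0.3; 0 0 0 0 0 0 0.3",
)

```text
time_s: 4.1
ee_pos: [473.1, -136.1, 43.8]
orientation: [-180.0, 0.0, 180.0]
force: [-1.1, -0.2, 6.8]
grip_width: 39.3
finger_force: 39.7
```

>>> apply_moves(
  plan="0 0 0 0 0 -0.01 0.3; 0 0 0 0 0 -0.02 0.3; 0 0 0 0 0 -0.02 0.3; 0 0 0 0 0 -0.01 0.3; 0 0 0 -0.0104 0.0124 0 0.3",
)

```text
time_s: 4.6
ee_pos: [483.5, -124.4, 105.0]
orientation: [-179.9, 0.1, 179.9]
force: [0.1, -0.2, -1.0]
grip_width: 39.1
finger_force: 40.4
```

>>> apply_moves(
  plan="0 0 0 -0.023 0.026 0 0.3; 0 0 0 -0.025 0.029 0 0.3; 0 0 0 -0.025 0.029 0 0.3; 0 0 0 -0.022 0.026 0 0.3; 0 0 0 -0.012 0.012 0 0.3",
)

```text
time_s: 5.1
ee_pos: [591.4, 0.6, 103.2]
orientation: [180.0, 0.0, -179.9]
force: [-0.7, -0.7, -1.0]
grip_width: 39.4
finger_force: 40.4
```

>>> apply_moves(
  plan="0 0 0 0 0 0 0.3; 0 0 0 0 0 0 0.3; 0 0 0 0 0 0 0.3",
)

```text
time_s: 5.4
ee_pos: [589.8, -2.3, 103.2]
orientation: [-180.0, -0.0, 180.0]
force: [-0.7, -0.5, -1.2]
grip_width: 39.0
finger_force: 40.4
```

Run:
```python
from h import *
c=manip.camera("side"); cv2.imwrite("pics/b.png",cv2.resize(c["image"][90:320,150:406,::-1],None,fx=2,fy=2))
```

```text
(no output)
```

View pics/b.png

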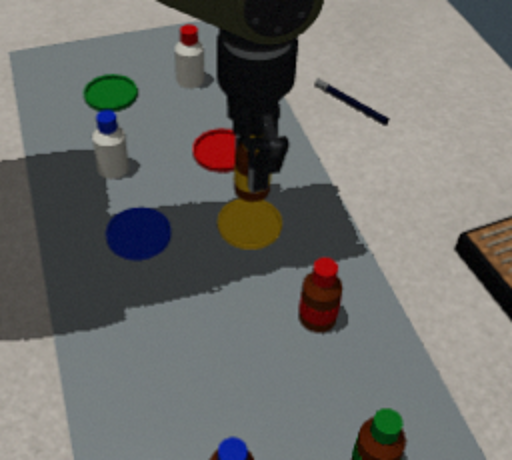

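The crop shows the yellow bottle hanging upright over the yellow dish (crop 250,222). Next I lower it.

>>> apply_moves(
  plan="0 0 0 0 0 0.012 0.3; 0 0 0 0 0 0.015 0.3; 0 0 0 0 0 0.012 0.3; 0 0 0 0 0 0.008 0.3; 0 0 0 0 0 0.004 0.3",
)

```text
time_s: 5.95
ee_pos: [589.9, -1.6, 50.9]
orientation: [180.0, -0.1, 180.0]
force: [0.2, -0.3, 0.1]
grip_width: 39.3
finger_force: 40.4
```

>>> apply_moves(
  plan="0 0 0 0 0 0.001 0.3; 0 0 0 0 0 0.001 0.3; 0 0 0 0 0 0.001 0.3; 0 0 0 0 0 0 0.3; 0 0 0 0 0 0 0.3",
)

```text
time_s: 6.45
ee_pos: [590.5, -1.6, 49.5]
orientation: [180.0, 0.0, 180.0]
force: [0.5, 0.8, 0.3]
grip_width: 38.7
finger_force: 40.4
```

>>> apply_moves(
  plan="0 0 0 0 0 0.001 0.3; 0 0 0 0 0 0.001 0.3; 0 0 0 0 0 0 0.3; 0 0 0 0 0 0 0.3; 0 0 0 0 0 0 0.3",
)

```text
time_s: 6.95
ee_pos: [590.4, -1.6, 47.3]
orientation: [-180.0, -0.0, 180.0]
force: [-0.9, 0.8, -1.0]
grip_width: 39.2
finger_force: 40.4
```

>>> apply_moves(
  plan="0 0 0 0 0 0.0005 0.3; 0 0 0 0 0 0.0005 0.3; 0 0 0 0 0 0 0.3; 0 0 0 0 0 0 0.3; 0 0 0 0 0 0 0.3",
)

```text
time_s: 7.45
ee_pos: [590.5, -1.6, 46.9]
orientation: [-180.0, 0.0, 180.0]
force: [-3.0, 0.3, 5.4]
grip_width: 39.0
finger_force: 41.0
```

>>> apply_moves(
  plan="0 0 0 0 0 0 0.48; 0 0 0 0 0 0 0.5; 0 0 0 0 0 0 0.55; 0 0 0 0 0 0 0.7; 0 0 0 0 0 0 1",
)

```text
time_s: 7.95
ee_pos: [590.4, -1.6, 46.2]
orientation: [-180.0, -0.0, 180.0]
force: [0.3, 0.2, -0.0]
grip_width: 72.5
finger_force: 0.0
```

>>> apply_moves(
  plan="0 0 0 0 0 0 1; 0 0 0 0 0 -0.02 1; 0 0 0 0 0 -0.03 1; 0 0 0 0 0 -0.04 1; 0 0 0 0 0 -0.04 1",
)

```text
time_s: 8.45
ee_pos: [590.1, -1.6, 177.5]
orientation: [180.0, -0.0, 180.0]
force: [0.3, 0.3, 0.7]
grip_width: 85.1
finger_force: 0.0
```

>>> apply_moves(
  plan="0 0 0 -0.005 -0.025 0 1; 0 0 0 -0.007 -0.033 0 1; 0 0 0 -0.007 -0.033 0 1; 0 0 0 -0.007 -0.033 0 1; 0 0 0 -0.003 -0.017 0 1",
)

```text
time_s: 8.95
ee_pos: [619.5, -144.9, 176.2]
orientation: [-180.0, -0.0, 179.9]
force: [0.2, -0.7, 0.4]
grip_width: 85.5
finger_force: 0.0
```

>>> apply_moves(
  plan="0 0 0 0 0 0 1; 0 0 0 0 0 0 1; 0 0 0 0 0 0 1",
)

```text
time_s: 9.25
ee_pos: [619.3, -141.4, 176.3]
orientation: [180.0, -0.0, -179.9]
force: [-0.5, -0.5, -0.7]
grip_width: 85.1
finger_force: 0.0
```

Run:
```python
from h import *
c=manip.camera("side"); cv2.imwrite("pics/c.png",cv2.resize(c["image"][90:350,150:406,::-1],None,fx=2,fy=2))
```

```text
(no output)
```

View pics/c.png

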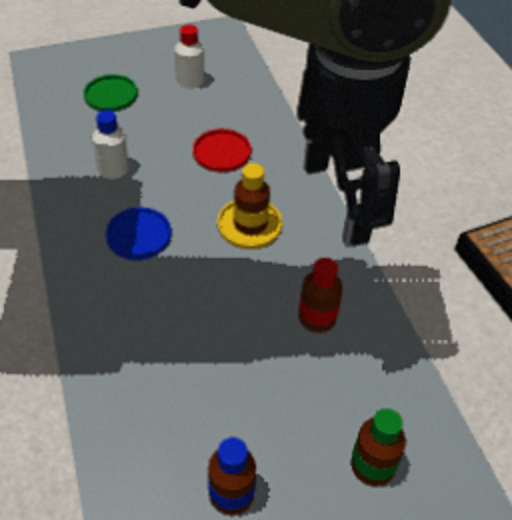

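The yellow bottle stands in the yellow dish (crop 250,210), and the gripper is above the red one (crop 322,295).

>>> apply_moves(
  plan="0 0 0 0 -0.001 0.03 1; 0 0 0 0 0 0.04 1; 0 0 0 0 0 0.035 1; 0 0 0 0 0 0.02 1; 0 0 0 0 0 0.007 1",
)

```text
time_s: 9.8
ee_pos: [618.4, -142.4, 42.0]
orientation: [179.9, -0.2, -179.9]
force: [0.0, 0.8, -0.5]
grip_width: 85.6
finger_force: 0.0
```

>>> apply_moves(
  plan="0 0 0 0 0 0 1; 0 0 0 0 0 0 1; 0 0 0 0 0 0 0.7; 0 0 0 0 0 0 0.55; 0 0 0 0 0 0 0.5",
)

```text
time_s: 10.3
ee_pos: [619.6, -143.7, 45.0]
orientation: [-180.0, 0.1, 180.0]
force: [0.1, 0.5, -1.3]
grip_width: 44.0
finger_force: 0.0
```

>>> apply_moves(
  plan="0 0 0 0 0 0 0.47; 0 0 0 0 0 0 0.44; 0 0 0 0 0 0 0.4; 0 0 0 0 0 0 0.3; 0 0 0 0 0 0 0.3",
)

```text
time_s: 10.8
ee_pos: [619.6, -143.7, 44.8]
orientation: [-180.0, 0.0, 180.0]
force: [-1.1, 0.1, 5.7]
grip_width: 39.0
finger_force: 40.2
```

>>> apply_moves(
  plan="0 0 0 0 0 -0.015 0.3; 0 0 0 0 0 -0.03 0.3; 0 0 0 0 0 -0.035 0.3; 0 0 0 0 0 -0.03 0.3; 0 0 0 0 0 -0.015 0.3",
)

```text
time_s: 11.3
ee_pos: [620.0, -143.7, 172.9]
orientation: [-179.9, 0.2, 180.0]
force: [0.2, 0.4, -1.1]
grip_width: 38.9
finger_force: 40.4
```

>>> apply_moves(
  plan="0 0 0 0.0025 0.015 0 0.3; 0 0 0 0.0025 0.03 0 0.3; 0 0 0 0.0025 0.035 0 0.3; 0 0 0 0.0025 0.035 0 0.3; 0 0 0 0.0025 0.035 0 0.3",
)

```text
time_s: 11.8
ee_pos: [605.6, 8.7, 167.4]
orientation: [180.0, -0.2, -180.0]
force: [1.1, 0.3, -1.3]
grip_width: 39.0
finger_force: 40.4
```

>>> apply_moves(
  plan="0 0 0 0.0025 0.035 0 0.3; 0 0 0 0.0025 0.035 0 0.3; 0 0 0 0.0025 0.027 0 0.3; 0 0 0 0.0025 0.017 0 0.3; 0 0 0 0.002 0.0077 0 0.3",
)

```text
time_s: 12.3
ee_pos: [594.0, 129.7, 168.1]
orientation: [-180.0, -0.1, -179.9]
force: [1.0, -0.3, -0.9]
grip_width: 39.1
finger_force: 40.5
```

>>> apply_moves(
  plan="0 0 0 0 0 0 0.3; 0 0 0 0 0 0 0.3; 0 0 0 0 0 0 0.3",
)

```text
time_s: 12.6
ee_pos: [595.1, 127.0, 169.2]
orientation: [-180.0, -0.0, 179.9]
force: [-0.6, -0.3, 0.6]
grip_width: 38.8
finger_force: 40.5
```

>>> apply_moves(
  plan="0 0 0 0 0 0.02 0.3; 0 0 0 0 0 0.035 0.3; 0 0 0 0 0 0.03 0.3; 0 0 0 0 0 0.018 0.3; 0 0 0 0 0 0.008 0.3",
)

```text
time_s: 13.1
ee_pos: [594.3, 127.1, 56.3]
orientation: [-180.0, -0.2, 179.9]
force: [0.4, -0.3, -1.5]
grip_width: 38.9
finger_force: 40.5
```

>>> apply_moves(
  plan="0 0 0 0 0 0.003 0.3; 0 0 0 0 0 0.002 0.3; 0 0 0 0 0 0.001 0.3; 0 0 0 0 0 0.001 0.3; 0 0 0 0 0 0 0.3",
)

```text
time_s: 13.6
ee_pos: [595.0, 128.1, 51.7]
orientation: [180.0, 0.0, 180.0]
force: [-0.5, -0.7, -0.7]
grip_width: 38.6
finger_force: 40.5
```

>>> apply_moves(
  plan="0 0 0 0 0 0.0005 0.3; 0 0 0 0 0 0.0005 0.3; 0 0 0 0 0 0.0005 0.3; 0 0 0 0 0 0 0.3; 0 0 0 0 0 0 0.3",
)

```text
time_s: 14.1
ee_pos: [594.9, 128.1, 49.8]
orientation: [180.0, -0.0, 180.0]
force: [0.6, 0.4, -1.1]
grip_width: 39.3
finger_force: 40.5
```

>>> apply_moves(
  plan="0 0 0 0 0 0.0005 0.3; 0 0 0 0 0 0.0005 0.3; 0 0 0 0 0 0.0005 0.3; 0 0 0 0 0 0 0.3; 0 0 0 0 0 0 0.3",
)

```text
time_s: 14.6
ee_pos: [594.9, 128.1, 48.3]
orientation: [180.0, -0.0, 180.0]
force: [-0.1, 0.1, -1.0]
grip_width: 38.9
finger_force: 40.5
```

>>> apply_moves(
  plan="0 0 0 0 0 0.0005 0.3; 0 0 0 0 0 0 0.3; 0 0 0 0 0 0 0.3",
)

```text
time_s: 14.9
ee_pos: [594.9, 128.1, 47.8]
orientation: [-180.0, 0.0, 180.0]
force: [0.3, 0.4, 0.1]
grip_width: 39.0
finger_force: 40.5
```

>>> apply_moves(
  plan="0 0 0 0 0 0.0005 0.3; 0 0 0 0 0 0 0.3; 0 0 0 0 0 0 0.3",
)

```text
time_s: 15.2
ee_pos: [595.0, 128.1, 47.8]
orientation: [180.0, 0.0, 180.0]
force: [-2.7, -0.6, 5.5]
grip_width: 39.3
finger_force: 41.0
```

>>> apply_moves(
  plan="0 0 0 0 0 0 0.48; 0 0 0 0 0 0 0.5; 0 0 0 0 0 0 0.55; 0 0 0 0 0 0 0.7; 0 0 0 0 0 0 1",
)

```text
time_s: 15.7
ee_pos: [594.9, 128.1, 47.2]
orientation: [-180.0, -0.0, 180.0]
force: [-0.2, 0.3, 0.1]
grip_width: 72.5
finger_force: 0.0
```

>>> apply_moves(
  plan="0 0 0 0 0 0 1; 0 0 0 0 0 -0.02 1; 0 0 0 0 0 -0.03 1; 0 0 0 0 0 -0.04 1; 0 0 0 0 0 -0.04 1",
)

```text
time_s: 16.2
ee_pos: [594.6, 128.1, 178.5]
orientation: [-180.0, -0.0, 180.0]
force: [-0.5, -0.4, -0.8]
grip_width: 85.3
finger_force: 0.0
```

>>> apply_moves(
  plan="0 0 0 -0.001 -0.02 0 1; 0 0 0 -0.0015 -0.04 0 1; 0 0 0 -0.0015 -0.045 0 1; 0 0 0 -0.0015 -0.045 0 1; 0 0 0 -0.0015 -0.045 0 1",
)

```text
time_s: 16.7
ee_pos: [601.7, -68.6, 177.4]
orientation: [-180.0, 0.0, -180.0]
force: [0.0, -0.3, -0.1]
grip_width: 85.6
finger_force: 0.0
```

>>> apply_moves(
  plan="0 0 0 -0.0015 -0.045 0 1; 0 0 0 -0.0015 -0.045 0 1; 0 0 0 -0.0015 -0.045 0 1; 0 0 0 -0.0015 -0.04 0 1; 0 0 0 -0.001 -0.035 0 1",
)

```text
time_s: 17.2
ee_pos: [608.5, -279.1, 177.2]
orientation: [-180.0, -0.0, 179.9]
force: [0.1, 0.2, -0.4]
grip_width: 85.3
finger_force: 0.0
```

>>> apply_moves(
  plan="0 0 0 -0.0005 -0.02 0 1; 0 0 0 0 -0.011 0 1; 0 0 0 0 0 0 1; 0 0 0 0 0 0 1; 0 0 0 0 0 0 1",
)

```text
time_s: 17.7
ee_pos: [609.6, -306.6, 177.4]
orientation: [180.0, 0.0, -179.9]
force: [0.8, -0.2, -0.7]
grip_width: 85.3
finger_force: 0.0
```

Run:
```python
from h import *
c=manip.camera("side"); cv2.imwrite("pics/d.png",cv2.resize(c["image"][90:384,150:406,::-1],None,fx=2,fy=2))
```

```text
(no output)
```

View pics/d.png

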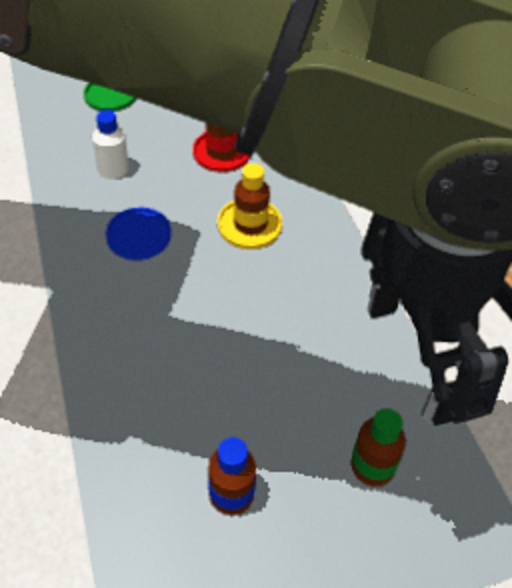

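Red stands in the red dish. The hand appears right of the green bottle (fingers at crop 465,390, cap at 387,425), so I'm projecting the TCP to check whether this is only perspective.

Run:
```python
from h import *
c=manip.camera("side")
R=Ro.from_euler("xyz",c["attitude"],degrees=True).as_matrix()
for p in [(609.6,-306.6,174),(609.6,-306.6,76),(609.6,-306.6,0)]:
    q=R.T@(np.array(p)-c["xyz"]); u=cv2.projectPoints(q[None],np.zeros(3),np.zeros(3),K(c),c["distortion"])[0].ravel()
    print(p,u.round(1),((u-[150,90])*2).round())
for b in blobs(c):
    if b[0]=="green": print(b[1],b[2].round(1),ray(c,b[2],77).round(1))
```

```text
(609.6, -306.6, 174) [352.7 268.8] [405. 358.]
(609.6, -306.6, 76) [341.8 300.7] [384. 421.]
(609.6, -306.6, 0) [334.9 320.7] [370. 461.]
215 [202.4 138.3] [464.  182.3]
191 [343.4 302.6] [ 610.3 -310.9]
77 [338.1 325.8] [ 585.4 -345. ]
```

The projected TCP (405,358) falls between the two fingers, and the cap projects right below it. The alignment is good, so I descend.

>>> apply_moves(
  plan="0 0 0 0 -0.001 0.03 1; 0 0 0 0 0 0.04 1; 0 0 0 0 0 0.035 1; 0 0 0 0 0 0.02 1; 0 0 0 0 0 0.008 1",
)

```text
time_s: 18.3
ee_pos: [608.6, -307.8, 41.9]
orientation: [179.9, -0.2, -180.0]
force: [-0.4, -0.5, 0.2]
grip_width: 85.8
finger_force: 0.0
```

>>> apply_moves(
  plan="0 0 0 0 0 0 1; 0 0 0 0 0 0 1; 0 0 0 0 0 0 0.7; 0 0 0 0 0 0 0.55; 0 0 0 0 0 0 0.5",
)

```text
time_s: 18.8
ee_pos: [609.5, -309.0, 45.0]
orientation: [-180.0, 0.0, 180.0]
force: [-0.3, 0.5, -0.2]
grip_width: 44.1
finger_force: 0.0
```

>>> apply_moves(
  plan="0 0 0 0 0 0 0.47; 0 0 0 0 0 0 0.44; 0 0 0 0 0 0 0.4; 0 0 0 0 0 0 0.3; 0 0 0 0 0 0 0.3",
)

```text
time_s: 19.3
ee_pos: [609.6, -309.1, 44.9]
orientation: [-180.0, 0.0, 180.0]
force: [-0.4, -0.7, 5.4]
grip_width: 39.1
finger_force: 40.3
```

>>> apply_moves(
  plan="0 0 0 0 0 -0.015 0.3; 0 0 0 0 0 -0.03 0.3; 0 0 0 0 0 -0.035 0.3; 0 0 0 0 0 -0.03 0.3; 0 0 0 0 0 -0.015 0.3",
)

```text
time_s: 19.8
ee_pos: [609.9, -309.1, 173.0]
orientation: [-179.9, 0.2, 180.0]
force: [-0.2, -0.5, 0.0]
grip_width: 39.0
finger_force: 40.4
```

>>> apply_moves(
  plan="0 0 0 0.0044 0.02 0 0.3; 0 0 0 0.0077 0.035 0 0.3; 0 0 0 0.0099 0.045 0 0.3; 0 0 0 0.0099 0.045 0 0.3; 0 0 0 0.0099 0.045 0 0.3",
)

```text
time_s: 20.3
ee_pos: [566.5, -117.2, 168.8]
orientation: [180.0, -0.1, 180.0]
force: [0.9, 0.0, -0.7]
grip_width: 39.0
finger_force: 40.5
```

>>> apply_moves(
  plan="0 0 0 0.0099 0.045 0 0.3; 0 0 0 0.0099 0.045 0 0.3; 0 0 0 0.0099 0.045 0 0.3; 0 0 0 0.0099 0.045 0 0.3; 0 0 0 0.0099 0.045 0 0.3",
)

```text
time_s: 20.8
ee_pos: [517.0, 107.8, 169.0]
orientation: [-180.0, -0.1, 180.0]
force: [0.8, -0.0, -1.8]
grip_width: 38.8
finger_force: 40.5
```

>>> apply_moves(
  plan="0 0 0 0.0099 0.045 0 0.3; 0 0 0 0.0099 0.045 0 0.3; 0 0 0 0.0088 0.04 0 0.3; 0 0 0 0.006 0.027 0 0.3; 0 0 0 0.0029 0.013 0 0.3",
)

```text
time_s: 21.3
ee_pos: [479.5, 278.1, 168.9]
orientation: [-180.0, -0.1, -179.9]
force: [0.6, -0.7, -0.7]
grip_width: 39.2
finger_force: 40.5
```

>>> apply_moves(
  plan="0 0 0 0.0012 0.0067 0 0.3; 0 0 0 0 0 0 0.3; 0 0 0 0 0 0 0.3; 0 0 0 0 0 0 0.3",
)

```text
time_s: 21.7
ee_pos: [479.8, 281.8, 169.3]
orientation: [-180.0, -0.0, 179.9]
force: [0.6, -1.0, -1.8]
grip_width: 39.0
finger_force: 40.5
```

>>> apply_moves(
  plan="0 0 0 0 0 0.02 0.3; 0 0 0 0 0 0.035 0.3; 0 0 0 0 0 0.03 0.3; 0 0 0 0 0 0.018 0.3; 0 0 0 0 0 0.009 0.3",
)

```text
time_s: 22.2
ee_pos: [479.1, 281.8, 55.6]
orientation: [-179.9, -0.1, 179.9]
force: [-0.6, -1.1, -1.1]
grip_width: 38.8
finger_force: 40.5
```

>>> apply_moves(
  plan="0 0 0 0 0 0.003 0.3; 0 0 0 0 0 0.002 0.3; 0 0 0 0 0 0.001 0.3; 0 0 0 0 0 0.001 0.3; 0 0 0 0 0 0 0.3",
)

```text
time_s: 22.7
ee_pos: [479.6, 282.9, 50.7]
orientation: [180.0, 0.0, 180.0]
force: [-0.5, 0.0, -1.5]
grip_width: 38.6
finger_force: 40.5
```

>>> apply_moves(
  plan="0 0 0 0 0 0.0005 0.3; 0 0 0 0 0 0.0005 0.3; 0 0 0 0 0 0.0005 0.3; 0 0 0 0 0 0 0.3; 0 0 0 0 0 0 0.3",
)

```text
time_s: 23.2
ee_pos: [479.4, 282.8, 48.8]
orientation: [-180.0, -0.0, 180.0]
force: [-0.5, 0.5, -1.0]
grip_width: 39.4
finger_force: 40.5
```

>>> apply_moves(
  plan="0 0 0 0 0 0.0005 0.3; 0 0 0 0 0 0.0005 0.3; 0 0 0 0 0 0 0.3; 0 0 0 0 0 0 0.3",
)

```text
time_s: 23.6
ee_pos: [479.4, 282.8, 47.9]
orientation: [180.0, 0.0, 180.0]
force: [-1.5, -0.4, 1.2]
grip_width: 38.9
finger_force: 40.7
```

>>> apply_moves(
  plan="0 0 0 0 0 0.0005 0.3; 0 0 0 0 0 0 0.3; 0 0 0 0 0 0 0.3",
)

```text
time_s: 23.9
ee_pos: [479.5, 282.9, 47.8]
orientation: [180.0, 0.0, 180.0]
force: [-4.0, -1.6, 8.0]
grip_width: 38.9
finger_force: 41.4
```

>>> apply_moves(
  plan="0 0 0 0 0 0 0.48; 0 0 0 0 0 0 0.5; 0 0 0 0 0 0 0.55; 0 0 0 0 0 0 0.7; 0 0 0 0 0 0 1",
)

```text
time_s: 24.4
ee_pos: [479.4, 282.8, 47.2]
orientation: [-180.0, -0.0, 180.0]
force: [-0.4, -0.4, 0.5]
grip_width: 72.4
finger_force: 0.0
```

>>> apply_moves(
  plan="0 0 0 0 0 0 1; 0 0 0 0 0 -0.02 1; 0 0 0 0 0 -0.03 1; 0 0 0 0 0 -0.04 1; 0 0 0 0 0 -0.04 1",
)

```text
time_s: 24.9
ee_pos: [479.1, 282.7, 178.5]
orientation: [-180.0, -0.0, 180.0]
force: [1.3, 0.5, 0.1]
grip_width: 85.4
finger_force: 0.0
```

>>> apply_moves(
  plan="0 0 0 0 -0.02 0 1; 0 0 0 0 -0.035 0 1; 0 0 0 0 -0.045 0 1; 0 0 0 0 -0.045 0 1; 0 0 0 0 -0.045 0 1",
)

```text
time_s: 25.4
ee_pos: [479.0, 91.3, 177.4]
orientation: [-180.0, 0.0, -180.0]
force: [2.2, 0.8, 1.1]
grip_width: 85.5
finger_force: 0.0
```

>>> apply_moves(
  plan="0 0 0 0 -0.045 0 1; 0 0 0 0 -0.045 0 1; 0 0 0 0 -0.045 0 1; 0 0 0 0 -0.045 0 1; 0 0 0 0 -0.045 0 1",
)

```text
time_s: 25.9
ee_pos: [479.0, -134.0, 177.5]
orientation: [-180.0, 0.0, 180.0]
force: [0.5, -0.1, -0.2]
grip_width: 85.7
finger_force: 0.0
```

>>> apply_moves(
  plan="0 0 0 0 -0.045 0 1; 0 0 0 0 -0.045 0 1; 0 0 0 0 -0.04 0 1; 0 0 0 0 -0.025 0 1; 0 0 0 0 -0.01 0 1",
)

```text
time_s: 26.4
ee_pos: [478.9, -299.2, 177.0]
orientation: [-180.0, -0.0, 179.9]
force: [-0.2, 0.0, -0.3]
grip_width: 85.2
finger_force: 0.0
```

>>> apply_moves(
  plan="0 0 0 0 0 0 1; 0 0 0 0 0 0 1; 0 0 0 0 0 0 1",
)

```text
time_s: 26.7
ee_pos: [479.6, -295.9, 177.4]
orientation: [180.0, 0.0, -179.9]
force: [-0.2, -0.1, 0.1]
grip_width: 85.6
finger_force: 0.0
```

Run:
```python
from h import *
c=manip.camera("side"); cv2.imwrite("pics/e.png",cv2.resize(c["image"][90:384,150:406,::-1],None,fx=2,fy=2))
for b in blobs(c):
    if b[0]=="blue": print(b[1],b[2].round(1),ray(c,b[2],77).round(1))
```

```text
567 [191.4  30.3] [536.6 819.9]
94 [211.  214.7] [437.1 -64.2]
179 [264.7 318.2] [ 477.8 -301. ]
120 [265.  339.5] [ 468.2 -334.1]
```

View pics/e.png

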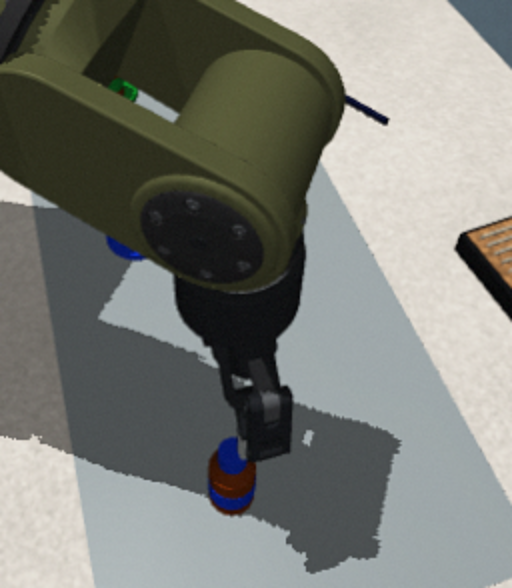

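The hand is over the blue bottle (crop 232,480), so I descend and grip.

>>> apply_moves(
  plan="0 0 0 0 -0.001 0.03 1; 0 0 0 0 0 0.04 1; 0 0 0 0 0 0.035 1; 0 0 0 0 0 0.02 1; 0 0 0 0 0 0.008 1",
)

```text
time_s: 27.25
ee_pos: [478.8, -297.0, 42.4]
orientation: [179.9, -0.1, -180.0]
force: [-0.5, 0.5, 0.3]
grip_width: 85.1
finger_force: 0.0
```

>>> apply_moves(
  plan="0 0 0 0 0 0 1; 0 0 0 0 0 0 1; 0 0 0 0 0 0 0.7; 0 0 0 0 0 0 0.55; 0 0 0 0 0 0 0.5",
)

```text
time_s: 27.75
ee_pos: [479.5, -298.3, 44.9]
orientation: [-180.0, 0.0, 180.0]
force: [0.7, 0.0, 0.4]
grip_width: 44.2
finger_force: 0.0
```

>>> apply_moves(
  plan="0 0 0 0 0 0 0.47; 0 0 0 0 0 0 0.44; 0 0 0 0 0 0 0.4; 0 0 0 0 0 0 0.3; 0 0 0 0 0 0 0.3",
)

```text
time_s: 28.25
ee_pos: [479.5, -298.4, 44.8]
orientation: [-180.0, 0.0, 180.0]
force: [-1.3, 0.9, 5.7]
grip_width: 39.2
finger_force: 40.0
```

>>> apply_moves(
  plan="0 0 0 0 0 -0.015 0.3; 0 0 0 0 0 -0.03 0.3; 0 0 0 0 0 -0.035 0.3; 0 0 0 0 0 -0.03 0.3; 0 0 0 0 0 -0.015 0.3",
)

```text
time_s: 28.75
ee_pos: [479.8, -298.5, 173.1]
orientation: [-179.9, 0.2, 180.0]
force: [0.4, -0.2, -1.6]
grip_width: 38.7
finger_force: 40.4
```

>>> apply_moves(
  plan="0 0 0 0.0016 0.02 0 0.3; 0 0 0 0.0016 0.035 0 0.3; 0 0 0 0.0016 0.045 0 0.3; 0 0 0 0.0016 0.045 0 0.3; 0 0 0 0.0016 0.045 0 0.3",
)

```text
time_s: 29.25
ee_pos: [470.9, -106.5, 170.2]
orientation: [-180.0, 0.0, 180.0]
force: [1.4, -0.5, -1.2]
grip_width: 38.9
finger_force: 40.5
```

>>> apply_moves(
  plan="0 0 0 0.0016 0.045 0 0.3; 0 0 0 0.0016 0.038 0 0.3; 0 0 0 0.0016 0.025 0 0.3; 0 0 0 0.0016 0.013 0 0.3; 0 0 0 0.0016 0.006 0 0.3",
)

```text
time_s: 29.75
ee_pos: [463.3, 19.5, 169.8]
orientation: [-180.0, 0.0, -179.9]
force: [0.3, 0.2, -0.3]
grip_width: 39.0
finger_force: 40.5
```

>>> apply_moves(
  plan="0 0 0 0 0 0 0.3; 0 0 0 0 0 0 0.3; 0 0 0 0 0 0 0.3",
)

```text
time_s: 30.05
ee_pos: [463.5, 18.0, 169.3]
orientation: [-180.0, -0.0, 179.9]
force: [0.4, -0.3, -0.5]
grip_width: 39.0
finger_force: 40.5
```

>>> apply_moves(
  plan="0 0 0 0 0 0.02 0.3; 0 0 0 0 0 0.035 0.3; 0 0 0 0 0 0.03 0.3; 0 0 0 0 0 0.018 0.3; 0 0 0 0 0 0.009 0.3",
)

```text
time_s: 30.55
ee_pos: [462.8, 18.2, 55.7]
orientation: [180.0, -0.1, 179.9]
force: [0.6, -0.2, -0.6]
grip_width: 39.3
finger_force: 40.5
```

>>> apply_moves(
  plan="0 0 0 0 0 0.003 0.3; 0 0 0 0 0 0.002 0.3; 0 0 0 0 0 0.001 0.3; 0 0 0 0 0 0.001 0.3; 0 0 0 0 0 0 0.3",
)

```text
time_s: 31.05
ee_pos: [463.6, 18.8, 50.6]
orientation: [-180.0, 0.0, 180.0]
force: [0.2, 0.5, -0.9]
grip_width: 39.2
finger_force: 40.5
```

>>> apply_moves(
  plan="0 0 0 0 0 0.0005 0.3; 0 0 0 0 0 0.0005 0.3; 0 0 0 0 0 0.0005 0.3; 0 0 0 0 0 0 0.3; 0 0 0 0 0 0 0.3",
)

```text
time_s: 31.55
ee_pos: [463.4, 18.8, 48.8]
orientation: [-180.0, -0.0, 180.0]
force: [0.8, 0.2, -0.3]
grip_width: 39.1
finger_force: 40.5
```

>>> apply_moves(
  plan="0 0 0 0 0 0.0005 0.3; 0 0 0 0 0 0.0005 0.3; 0 0 0 0 0 0 0.3; 0 0 0 0 0 0 0.3",
)

```text
time_s: 31.95
ee_pos: [463.4, 18.8, 47.8]
orientation: [180.0, 0.0, 180.0]
force: [-0.1, 0.2, 0.8]
grip_width: 39.0
finger_force: 40.6
```

>>> apply_moves(
  plan="0 0 0 0 0 0.0005 0.3; 0 0 0 0 0 0 0.3; 0 0 0 0 0 0 0.3",
)

```text
time_s: 32.25
ee_pos: [463.5, 18.8, 47.8]
orientation: [-180.0, 0.0, 180.0]
force: [-4.5, 0.3, 9.8]
grip_width: 39.2
finger_force: 41.6
```

>>> apply_moves(
  plan="0 0 0 0 0 0 0.48; 0 0 0 0 0 0 0.5; 0 0 0 0 0 0 0.55; 0 0 0 0 0 0 0.7; 0 0 0 0 0 0 1",
)

```text
time_s: 32.75
ee_pos: [463.4, 18.8, 47.2]
orientation: [180.0, -0.0, 180.0]
force: [-0.8, 0.0, 1.2]
grip_width: 72.3
finger_force: 0.0
```

>>> apply_moves(
  plan="0 0 0 0 0 0 1; 0 0 0 0 0 -0.02 1; 0 0 0 0 0 -0.03 1; 0 0 0 0 0 -0.04 1; 0 0 0 0 0 -0.04 1",
)

```text
time_s: 33.25
ee_pos: [463.0, 18.8, 178.6]
orientation: [180.0, -0.0, 180.0]
force: [0.9, 0.4, -0.1]
grip_width: 85.0
finger_force: 0.0
```

>>> apply_moves(
  plan="0 0 0 0 -0.02 -0.02 1; 0 0 0 0 -0.04 -0.02 1; 0 0 0 0 -0.045 0 1; 0 0 0 0 -0.045 0 1; 0 0 0 0 -0.045 0 1",
)

```text
time_s: 33.75
ee_pos: [463.0, -177.9, 217.5]
orientation: [-180.0, 0.0, -180.0]
force: [0.5, 1.3, 0.6]
grip_width: 85.5
finger_force: 0.0
```

>>> apply_moves(
  plan="0 0 0 0.01 -0.045 0 1; 0 0 0 0.01 -0.045 0 1; 0 0 0 0.01 -0.03 0 1; 0 0 0 0 -0.015 0 1; 0 0 0 0 0 0 1",
)

```text
time_s: 34.25
ee_pos: [433.2, -312.2, 217.0]
orientation: [180.0, -0.0, 179.9]
force: [-0.8, 0.6, -0.2]
grip_width: 85.5
finger_force: 0.0
```

Run:
```python
from h import *
v=[]
for n in("top","side"):
    c=manip.camera(n); v.append(c["image"][:,:,::-1])
    for b in blobs(c):
        print(n,b[0],b[1],b[2].round(1),ray(c,b[2],83).round(1))
cv2.imwrite("pics/f.png",cv2.resize(np.hstack([v[0][110:330,60:300],v[1][80:300,140:380]]),None,fx=1.6,fy=1.6))
```

```text
top red 522 [196.6 160.8] [572.2 119.8]
top red 76 [123.5 152.3] [592.1 284.8]
top yellow 537 [249.8 162.2] [ 5.688e+02 -2.000e-01]
top green 251 [133.1 211. ] [458.1 257.7]
top green 76 [121.9 202.2] [477.9 283.3]
top blue 537 [241.7 214.2] [450.2  18.1]
top blue 69 [187.9 212.6] [454.2 137. ]
side red 15 [179.6   2.3] [ 531.5 1098.6]
side red 20 [196.4   7.2] [ 589.2 1022.6]
side red 22 [190.   12.4] [556.1 975.3]
side red 91 [270.1 167.6] [589.7  28.8]
side yellow 121 [276.1 178. ] [592.2  -6.3]
side yellow 393 [277.5 202.5] [573.  -74.9]
side blue 560 [191.3  30.3] [534.8 805.7]
```

View pics/f.png

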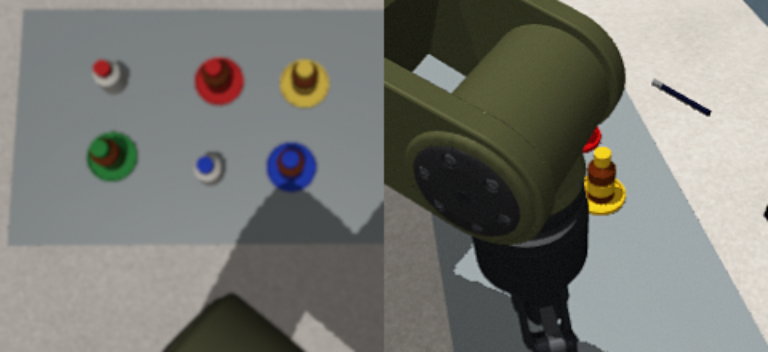

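All four amber bottles stand upright in the matching dishes in the top crop: green (110,155), red (218,80), yellow (304,82), blue (291,166). The white bottles' caps are at the same pixels as before, (123.5,152.3) and (187.9,212.6). The arm is clear.

```bash
python3 -c "
from station import manip
print(manip.hand_in())"
```

```text
the job is handed in; nothing more can be done
None
```

All four amber bottles were set down gently and stand upright in the dishes matching their caps; the two white bottles were left where they were, and the job was handed in at about 34 s.

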